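Clamp down the prism pedestal with its fork and ratchet knob

TASK

Slide the pedestal fork that sits on the threaded stud forward until its U is fully home against the pedestal post, gently, so that the pedestal with its prism is not shoved off its mark. Then tighten the black ratchet knob on the stud, clockwise, until its clutch slips: stop after two or three clicks, no more, and let go. Leave the spare fork and the other hardware alone.

Things in the scene. Friction and masses are not known exactly. Their poses are not given: they have to be found in the camera images.
- board: dark grey anodised breadboard, 290 x 250 x 12.5 mm, with rows of small dark holes, fixed to the cart. Origin on its underside, right under the axis of the threaded stud (upright, 8 mm thick); its top is at z 12.5 mm. x points from the stud towards the pedestal.
- fork: nickel-plated steel pedestal fork, 103 mm long, 0.24 kg, loose, with the stud standing in its long slot (10 mm wide). Origin level with its underside, under the centre of its U; x points along it, out of the open U. Bottom of the U at x -12.5, tines end at x 12.5, 48 mm wide over all, resting on the pedestal's flange. Home: U touches the post, post axis at x 0; at the start it is at x 8 to 18 mm.
- pedestal: loose steel pedestal, 0.55 to 0.8 kg, one piece: flange 36 mm across, 5 mm thick; post 25 mm across with a brass collar (33 mm); round grey stage 38 mm across at height 55 to 63 mm; on it a cloudy triangular quartz prism, top at 85 mm. Origin under the post axis on the board. A push of 3 to 5 N makes it slide. Post axis 53 to 59 mm from the stud axis.
- washer: round steel washer, 22 mm across and 4 mm thick, round the stud under the hub of the knob; it moves down with the knob but does not turn, and presses on the top of the fork when tight. Origin at the centre of its underside. At the start it is 0.5 to 1.7 mm above the top of the fork.
- knob_grip (a point): on the axis of the black knurled knob at half its height: where to grip. Knob 33 mm across, 22 mm high, its underside 22 to 25 mm over the fork's top. Axis upright, on the stud. Turned clockwise seen from above it runs down 4 mm a turn, 0.8 to 2.7 rad until the washer meets the fork. Turning it freely takes 0.17 N m (0.05 to 0.1 when held still); it stays where it is left.
- knob (a joint): slip of the ratchet clutch: turn of the knob against the steel hub below it, rad, about 0 at the start, growing clockwise from above; under 0.15 while both turn together. Once the washer is tight the torque climbs to 0.2 to 0.3 N m, then the clutch clicks: it drops below 0 as the knob snaps ahead, and climbs again. One click is 0.314 rad; let go, the knob springs into the nearest notch.
- spare_fork: second pedestal fork, the same, lying upside down on the board away from the stud; not needed, leave it alone. Origin under the centre of its U.
- toggle_clamp: chromed toggle-clamp base, 58 x 34 mm, 59 mm high with its black grip; leave it alone. Origin under its middle.
- gimbal_mount: aged black gimbal mirror mount, square frame 62 mm high on a 34 x 46 mm foot; leave it alone. Origin under its middle.
- brass_collar: dull brass post collar, ring 38 mm across and 12 mm high, lying flat; leave it alone. Origin under its middle.
- fork_heel (a point): middle of the flat upright rear face of the fork's heel, at x -90 mm, z 6 mm of the fork. The heel is a solid block, 34 mm wide and 12 mm high from x -90 to -67; it stands on the board and its top is level with the fork's. Sliding the fork takes 1 to 2 N.

How it is judged:
On the way, in this order (a step that is already met when the one before it is completed fails the run):
1. the fork is home: the post within 1.5 mm of the bottom of the U, the washer not yet on the fork (x of pedestal in the frame of fork below 0.0015 m and contact force between washer and fork below 5 N), for 0.2 s.
2. the knob is tightened until its clutch has slipped (value of joint knob above 0.45 rad and contact force between washer and fork above 100 N), for 0.2 s.
At the end, for the whole second after the job is handed in: The U's bottom is within 1.5 mm of the post, the washer presses the fork with over 100 N, the fork presses the pedestal with over 15 N, the clutch has slipped two or three clicks (0.45 to 1.15 rad), the pedestal is within 2 mm of its start, all still and let go (all of step 2 and x of pedestal in the frame of fork below 0.0015 m and contact force between fork and pedestal above 15 N and value of joint knob below 1.15 rad and distance of pedestal from where it was at the start of the episode below 0.002 m and linear speed of fork below 0.01 m/s); the robot touches nothing.
It fails at once if the knob is ratcheted on beyond three clicks (value of joint knob above 1.15 rad).
It fails at once if the pedestal is shoved off its mark (2 mm) (distance of pedestal from where it was at the start of the episode above 0.002 m).
It fails at once if the spare fork, toggle clamp, gimbal mount or brass collar is moved by over 10 mm (distance of any of spare_fork, toggle_clamp, gimbal_mount, brass_collar from where it was at the start of the episode above 0.01 m).
It also fails if it takes over 72 s, if anything falls off the work surface, if the arm or the gripper's body presses on something with over 40 N, if the wrist force passes 120 N, or if a joint passes its speed limit or range.

ROBOT

A 7-joint arm with a two-finger parallel gripper is mounted at the origin on the work surface. World frame = base frame: x ahead of the robot, y to its left, z up, the work surface at z = 0. Lengths are in m, angles in rad, forces in N, time in s.
With the tool pointing down it reaches from about 0.35 to 0.9 m from the base axis. Payload 8.1 kg.
Tool frame: the origin (TCP) lies midway between the tips of the shut fingers; the grasp point (between the pads) lies arm.hold_point_z behind it (arm.hold_point_z is the distance from the TCP to the grasp point, in m); z points along the fingers, y is the direction in which the jaws open and shut (so a half turn about z gives the same grasp; the last joint's range is limited). The gripper opens to 85 mm and grips with 20 to 120 N. Pads are 22 mm wide; open, the fingers measure 114 mm over their backs; the gripper's body (76 mm by 85 mm) begins 54 mm behind the grasp point. The pads swing forward as they close: fully open they stand 13 mm farther back than shut.
Start: joints at [-1.323, 0.434, 0.025, 1.573, -0.012, 1.134, -0.075], TCP at [0.215, 0.587, 0.231] pointing down, gripper open.
Joint ranges: [-2.62, 2.62], [-0.44, 2.09], [-1.27, 1.32], [0.08, 2.57], [-1.32, 4.46], [0.12, 2], [-2.74, 2.74]. Speed limits (rad/s): [2.22, 2.22, 3.01, 3.01, 3.14, 3.14, 3.14].

INTERFACE

Orientations are given as [roll, pitch, yaw] about the fixed x, y, z axes, in that order (R = Rz(yaw) Ry(pitch) Rx(roll)).
In Python, from cell import arm gives the robot as it stands.
- The arm moves only by the tool carry_out, never from a script. Its argument "targets" is a list of rows, each a list of 3 entries, a list of its own where there are three numbers: the shift along the tool's x, y, z each as a share of 120 mm, from -1 to 1, then the turn, a rotation vector about the tool's x, y, z each as a share of 30 degrees, from -1 to 1, then the opening, from -1 (shut) to 1 (fully open). A call has exactly 8 rows; each row shifts and turns the pose as measured when the row begins, along the tool's axes as they then stand; what a row does not reach is not made up. A row lasts 1/10 s, in which the tool goes at most 50 mm and 8.59 degrees, less where a joint would pass 70% of its speed; a pose out of reach is approached as far as the arm can. A call with a number of a shift or a turn outside -1 to 1 is refused whole. A call with a gripper value outside its range is refused whole. The fingers move at their own pace and stop on an object; "grip_force" is the grip in N (left out, the last holds). Time passes only in rows, so rows that do not move let the fingers close, or fill a call up. It gives the time, the measured TCP pose, the force and the opening at its end, in the units of the state.
- arm.get_obs(): the state, without advancing time (a new reading comes with each control period).
- arm.snapshot(name): name is "scene" or "top" or "wrist"; returns the picture (420x560x3 uint8, red, green, blue); there is no depth.
- arm.camera_params(name): a dict with "fx", "fy", "cx", "cy" (pixels), "extrinsics" (4x4, takes a point from camera to world coordinates); the wrist camera has in their place "T_tool_cam" (4x4, takes a point from camera to tool coordinates, whose origin is the TCP and whose axes are the flange's). Camera axes: x right, y down, z forward; pixel columns grow to the right and rows downward; lengths in m; the calibration is good to about 2 mm. The wrist camera is an equidistant fisheye: a pixel r from the principal point sees the ray r / f radians off the axis. A picture is of the moment at which its call begins: read the wrist's pose just before it. camera_params takes no time and is no camera call.
- arm.finish_job(): hands the job in, once; it reports no verdict.
Trained networks look in the newest picture that a camera, given by its name, has taken for a name from the list of things; names that differ only in an ending like _2 or _b are one class to them, and where a whole thing is asked for, a point or a joint stands for the part that bears it (a point fixed in the world has none). Each returns a list of dicts, best first, with "conf" (0 to 1); they miss things now and then, are a little off and sometimes report something else, mostly with a low value. They report only what shows in the picture. A call takes as long as a camera call.
- arm.find_in(target, camera): "xy" ([column, row] as shares, 0 to 1, of the picture: columns of its width, rows of its height, amid what is visible of it).
- arm.mark_of(target, camera): "xy" ([column, row] as shares, 0 to 1, of the picture: columns of its width, rows of its height: a listed point, or the origin of a listed thing).
The state is a dict: "time_s": time; "joint_pos": joint angles; "qvel": joint speeds; "joint_efforts": joint torques, N m; "tcp_pos": TCP position; "orientation": TCP orientation; "ft_force": force on the tool from outside, world axes, zero at the start; "ft_torque": the same for the moment, N m; "grip_width": finger opening in m.
Only numpy, scipy, OpenCV 4.12 (cv2) and the standard library are available. Lean on these libraries where they do the work, as an engineer would, in place of code of your own. Each camera call takes 0.05 s, during which the arm holds its last target. There are 200 camera calls.

## Working session

There is one attempt and no reset: what is moved stays moved. The work goes in short steps, Python scripts to look and compute and a tool call to move; the robot and the scene stay as the last step left them, time stands still between calls to the robot, and variables do not carry over. Pictures are saved under pics/ and viewed, about 8 in all and at most 12, crops included, and the job is handed in when it is done.

Besides the shell and the picture viewer there is one more tool, called after "Emit:" as a command line: name --argument value ..., lists and objects as JSON in quotes. carry_out: Moves the arm, as the interface text tells. Its arguments: {"type":"object","properties":{"targets":{"type":"array","items":{"type":"array"}},"grip_force":{"type":"number"}},"required":["targets"]}

```bash
mkdir -p pics; ls
cat > h.py <<'E'
from cell import arm
import numpy as np, cv2
from scipy.spatial.transform import Rotation as R
def save(n,f):
    im=arm.snapshot(n); cv2.imwrite('pics/'+f,cv2.cvtColor(im,cv2.COLOR_RGB2BGR)); return im
def ray(cam,xy,obs=None):
    p=arm.camera_params(cam); u=xy[0]*560; v=xy[1]*420
    if cam=='wrist':
        dx,dy=(u-p['cx'])/p['fx'],(v-p['cy'])/p['fy']; r=np.hypot(dx,dy)
        d=np.array([np.sin(r)*dx/r,np.sin(r)*dy/r,np.cos(r)])
        T=np.eye(4);T[:3,:3]=R.from_euler('xyz',obs['orientation']).as_matrix();T[:3,3]=obs['tcp_pos']
        E=T@np.array(p['T_tool_cam'])
    else:
        d=np.array([(u-p['cx'])/p['fx'],(v-p['cy'])/p['fy'],1]);E=np.array(p['extrinsics'])
    return E[:3,3],E[:3,:3]@d
def atz(cam,xy,z,obs=None):
    o,d=ray(cam,xy,obs); return o+d*(z-o[2])/d[2]
E
python3 - <<'E'
from h import *
o=arm.get_obs()
print({k:np.round(v,4) for k,v in o.items()}, arm.hold_point_z)
a=save('scene','s1.png');b=save('top','t1.png');c=save('wrist','w1.png')
for t,z in [('board',0),('fork',.0175),('pedestal',.0125),('knob_grip',.06),('fork_heel',.0185),('spare_fork',.0125),('toggle_clamp',.0125),('gimbal_mount',.0125),('brass_collar',.0125),('washer',.035)]:
    for cam in ('scene','top','wrist'):
        r=arm.mark_of(t,cam)[:2]
        print(t,cam,[(np.round(q['xy'],3).tolist(),round(q['conf'],2),np.round(atz(cam,q['xy'],z,o)[:2],4).tolist()) for q in r])
for n in('scene','top'):
  p=arm.camera_params(n);print(n,p['fx'],np.round(p['extrinsics'],3).tolist())
E
```

```text
pics
{'time_s': np.float64(0.0), 'joint_pos': array([-1.3226,  0.4352,  0.0249,  1.5741, -0.0116,  1.134 , -0.0751]), 'qvel': array([ 0.0013,  0.0009,  0.0003, -0.0012, -0.0008,  0.0009,  0.0013]), 'joint_efforts': array([ 1.10000e-03, -6.70462e+01,  1.02520e+00, -3.16209e+01,
        1.56000e-02,  1.22000e-02, -0.00000e+00]), 'tcp_pos': array([0.2146, 0.5864, 0.2305]), 'orientation': array([-3.1400e+00,  1.0000e-04,  2.7908e+00]), 'ft_force': array([-0.5891,  1.3877, -0.3648]), 'ft_torque': array([-0.0043,  0.0328, -0.0417]), 'grip_width': np.float64(0.0852)} 0.0187
board scene [([0.487, 0.558], 0.63, [0.5182, 0.0986]), ([0.526, 0.765], 0.4, [0.6015, 0.1937])]
board top [([0.433, 0.535], 0.77, [0.5152, 0.1012])]
board wrist [([0.192, 0.945], 0.85, [0.5194, 0.0929])]
fork scene [([0.552, 0.599], 0.64, [0.5215, 0.1571]), ([0.529, 0.578], 0.62, [0.5206, 0.1371])]
fork top [([0.399, 0.532], 0.94, [0.5163, 0.131])]
fork wrist [([0.21, 0.955], 0.37, [0.5154, 0.1336])]
pedestal scene [([0.545, 0.591], 0.74, [0.5176, 0.1488])]
pedestal top [([0.371, 0.529], 0.68, [0.5189, 0.1564]), ([0.442,
[... 870 characters left out ...]
35, 0.576], 0.54, [0.5139, 0.1377])]
gimbal_mount top [([0.33, 0.654], 0.68, [0.4366, 0.1913])]
gimbal_mount wrist [([0.202, 0.87], 0.54, [0.4257, 0.1924])]
brass_collar scene [([0.525, 0.773], 0.9, [0.611, 0.1985])]
brass_collar top [([0.33, 0.387], 0.5, [0.614, 0.1935])]
brass_collar wrist []
washer scene [([0.485, 0.534], 0.76, [0.5276, 0.1029])]
washer top [([0.439, 0.522], 0.55, [0.5214, 0.0961])]
washer wrist []
scene 528.9778483788144 [[-0.61, 0.612, -0.503, 0.848], [0.792, 0.484, -0.373, 0.332], [0.015, -0.626, -0.78, 0.562], [0.0, 0.0, 0.0, 1.0]]
top 490.2931073427361 [[-0.006, -0.996, 0.092, 0.467], [-0.999, 0.001, -0.05, 0.092], [0.049, -0.092, -0.995, 0.79], [0.0, 0.0, 0.0, 1.0]]
```

```bash
python3 -c "
import cv2,numpy as np
a=[cv2.imread(f'pics/{n}1.png') for n in 'st']
cv2.imwrite('pics/st1.png',cv2.resize(np.vstack(a),(800,1200))[:,:]) 
cv2.imwrite('pics/s1b.png',cv2.resize(a[0],(800,600)));cv2.imwrite('pics/t1b.png',cv2.resize(a[1],(800,600)))"
```

```text
(no output)
```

View pics/s1b.png

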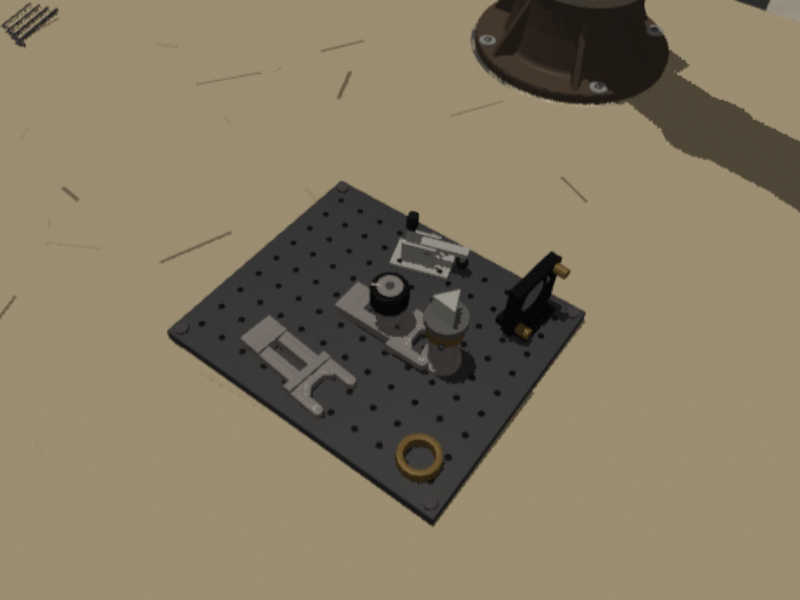

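View pics/t1b.png

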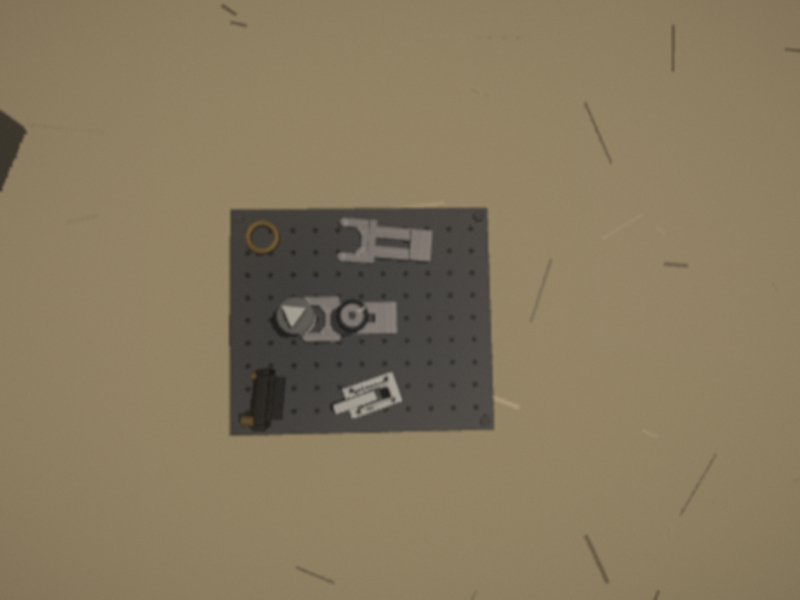

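The pictures show the fork pointing along world +y. The stud is at about (0.517, 0.096), the pedestal at about (0.518, 0.153) and the heel's rear face at y of about 0.044. In the top view (800 px wide) the knob is at (352,316), the pedestal at (295,316) and the heel edge at x=397. First I turn the tool so its jaws lie along world x.

Emit:
carry_out --targets '[[[0,0,0],[0,0,0.29],-1],[[0,0,0],[0,0,0.29],-1],[[0,0,0],[0,0,0.29],-1],[[0,0,0],[0,0,0.29],-1],[[0,0,0],[0,0,0.29],-1],[[0,0,0],[0,0,0.29],-1],[[0,0,0],[0,0,0.29],-1],[[0,0,0],[0,0,0.29],-1]]'

```text
time_s: 2.45
tcp_pos: [0.2149, 0.5869, 0.2315]
orientation: [-3.141, -0.001, 1.585]
ft_force: [0.3, -0.1, -0.7]
grip_width: -0.0004
```

Emit:
carry_out --targets '[[[-0.34,0.2,0],[0,0,0],-1],[[-0.34,0.2,0],[0,0,0],-1],[[-0.34,0.2,0],[0,0,0],-1],[[-0.34,0.2,0],[0,0,0],-1],[[-0.34,0.2,0],[0,0,0],-1],[[-0.34,0.2,0],[0,0,0],-1],[[-0.34,0.2,0],[0,0,0],-1],[[-0.34,0.2,0],[0,0,0],-1]]'

```text
time_s: 3.25
tcp_pos: [0.4117, 0.2595, 0.2301]
orientation: [-3.141, -0.006, 1.593]
ft_force: [1.7, -0.0, -0.6]
grip_width: -0.0
```

Emit:
carry_out --targets '[[[-0.34,0.15,0],[0,0,0.02],-1],[[-0.34,0.15,0],[0,0,0.02],-1],[[-0.34,0.15,0],[0,0,0],-1],[[-0.34,0.15,0],[0,0,0],-1],[[-0.34,0.15,0],[0,0,0],-1],[[-0.34,0.15,0],[0,0,0],-1],[[0,0,0],[0,0,0],-1],[[0,0,0],[0,0,0],-1]]'

```text
time_s: 4.05
tcp_pos: [0.5273, -0.0028, 0.2311]
orientation: [3.135, -0.006, 1.561]
ft_force: [0.0, 0.9, 0.3]
grip_width: 0.0003
```

```bash
cat > look.py <<'E'
from h import *
import sys
o=arm.get_obs(); print(np.round(o['tcp_pos'],4),np.round(o['orientation'],4),np.round(o['joint_pos'],3),o['time_s'])
im=save('wrist',sys.argv[1]+'.png')
arm.snapshot('scene');arm.snapshot('top')
for t,z in [('fork',.0125),('pedestal',.0125),('knob_grip',.059),('fork_heel',.0185),('washer',.0255)]:
    for cam in ('wrist','scene','top'):
        r=arm.mark_of(t,cam)[:2]
        print(t,cam,[(np.round(q['xy'],3).tolist(),round(q['conf'],2),np.round(atz(cam,q['xy'],z,o)[:2],4).tolist()) for q in r])
E
python3 look.py w2; python3 -c "
import cv2;cv2.imwrite('pics/w2b.png',cv2.resize(cv2.imread('pics/w2.png'),(800,600)))"
```

```text
[ 0.5273 -0.0028  0.2311] [ 3.1347 -0.0064  1.5613] [-0.553  0.292  0.593  1.852 -0.195  1.047  0.107] 4.05
fork wrist [([0.481, 0.12], 0.62, [0.5177, 0.1399])]
fork scene [([0.532, 0.582], 0.98, [0.5183, 0.1385]), ([0.655, 0.526], 0.49, [0.4328, 0.1873])]
fork top [([0.394, 0.527], 0.8, [0.5198, 0.136])]
pedestal wrist [([0.481, 0.093], 0.72, [0.5177, 0.1533])]
pedestal scene [([0.548, 0.598], 0.76, [0.5197, 0.1529])]
pedestal top [([0.377, 0.526], 0.81, [0.5203, 0.1508]), ([0.494, 0.524], 0.21, [0.5214, 0.0473])]
knob_grip wrist [([0.481, 0.208], 0.77, [0.5186, 0.0961])]
knob_grip scene [([0.487, 0.476], 0.72, [0.5116, 0.092]), ([0.526, 0.435], 0.48, [0.4718, 0.0964])]
knob_grip top [([0.443, 0.53], 0.7, [0.5144, 0.0924]), ([0.459, 0.664], 0.36, [0.4313, 0.0793])]
fork_heel wrist [([0.482, 0.307], 0.8, [0.5174, 0.0526]), ([0.481, 0.208], 0.59, [0.5175, 0.0982])]
fork_heel scene [([0.43, 0.491], 0.64, [0.5191, 0.0461])]
fork_heel top [([0.497, 0.529], 0.91, [0.5182, 0.0446])]
washer wrist [([0.484, 0.208], 0.58, [0.5197, 0.0976])]
washer scene [([0.486, 0.526], 0.88, [0.517, 0.0957]), ([0.526, 0.438], 0.67, [0.4491, 0.0817])]
washer top [([0.439, 0.528], 0.79, [0.5183, 0.0961])]
```

View pics/w2b.png

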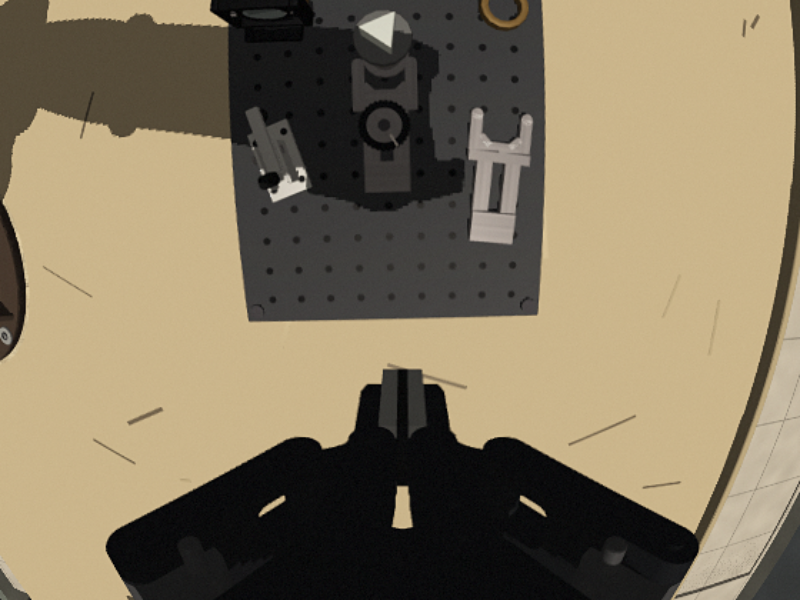

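The wrist view (800 px wide) shows the heel's rear edge at (388,192), the knob at (384,125) and the stage at (383,38). The lane behind the heel is free, so I descend there.

Emit:
carry_out --targets '[[[0.05,-0.03,0.35],[0,0,0],-1],[[0.05,-0.03,0.35],[0,0,0],-1],[[0.03,-0.02,0.35],[0,0,0],-1],[[0,0,0.35],[0,0,0],-1],[[0,0,0.2],[0,0,0],-1],[[0,0,0.12],[0,0,0],-1],[[0,0,0],[0,0,0],-1],[[0,0,0],[0,0,0],-1]]'

```text
time_s: 5.75
tcp_pos: [0.5229, 0.0155, 0.0194]
orientation: [3.128, -0.007, 1.563]
ft_force: [0.1, 0.3, 0.7]
grip_width: 0.0002
```

```bash
cat > ft.py <<'E'
from h import *
import sys
n=int(sys.argv[1]) if len(sys.argv)>1 else 10
F=[]
for i in range(n):
    o=arm.get_obs();F.append(np.r_[o['ft_force'],o['ft_torque']]);arm.snapshot('wrist')
F=np.array(F);print('tcp',np.round(o['tcp_pos'],4),np.round(o['orientation'],4),'j7',np.round(o['joint_pos'][6],3),'w',round(float(o['grip_width']),4),'t',o['time_s'])
print('F',F.mean(0).round(3),'sd',F.std(0).round(3))
E
python3 ft.py; python3 look.py w3
```

```text
tcp [0.523  0.0158 0.0198] [ 3.1271 -0.0074  1.5635] j7 0.286 w -0.0003 t 6.2
F [-0.014 -0.001  0.247 -0.016  0.025 -0.012] sd [0.388 0.382 0.457 0.037 0.028 0.034]
[0.5229 0.0158 0.0196] [ 3.1274 -0.0073  1.5635] [-0.43   0.576  0.415  2.065 -0.433  0.568  0.286] 6.25
fork wrist []
fork scene [([0.533, 0.576], 0.72, [0.5151, 0.1366]), ([0.49, 0.481], 0.55, [0.4819, 0.0732])]
fork top [([0.396, 0.538], 0.59, [0.5128, 0.134])]
pedestal wrist [([0.475, 0.267], 0.35, [0.5171, 0.0948])]
pedestal scene [([0.548, 0.598], 0.74, [0.5197, 0.1529])]
pedestal top [([0.375, 0.527], 0.82, [0.52, 0.1527])]
knob_grip wrist [([0.475, 0.264], 0.82, [0.5186, 0.0964])]
knob_grip scene [([0.485, 0.488], 0.79, [0.5188, 0.0956])]
knob_grip top [([0.435, 0.525], 0.63, [0.518, 0.0994])]
fork_heel wrist [([0.478, 0.503], 0.58, [0.5174, 0.0494])]
fork_heel scene []
fork_heel top [([0.495, 0.533], 0.56, [0.5156, 0.0465])]
washer wrist [([0.479, 0.263], 0.62, [0.5185, 0.0958])]
washer scene [([0.486, 0.529], 0.72, [0.5187, 0.0968]), ([0.524, 0.433], 0.63, [0.4469, 0.0786])]
washer top [([0.439, 0.531], 0.67, [0.5165, 0.0964])]
```

Emit:
carry_out --targets '[[[0.03,-0.04,0],[0,0,0],-1],[[0.03,0,0],[0,0,0],-1],[[0.03,0,0],[0,0,0],-1],[[0.02,0,0],[0,0,0],-1],[[0,0,0],[0,0,0],-1],[[0,0,0],[0,0,0],-1],[[0,0,0],[0,0,0],-1],[[0,0,0],[0,0,0],-1]]'

```text
time_s: 7.95
tcp_pos: [0.5176, 0.0305, 0.0194]
orientation: [3.128, -0.007, 1.564]
ft_force: [1.0, 0.2, -0.4]
grip_width: 0.0002
```

```bash
python3 ft.py; python3 -c "
import cv2;cv2.imwrite('pics/w3b.png',cv2.resize(cv2.imread('pics/w3.png')[60:330,100:460],(800,600)))"
```

```text
tcp [0.5175 0.0307 0.0193] [ 3.128  -0.0073  1.5643] j7 0.26 w 0.0 t 8.4
F [ 0.392 -0.027 -0.073 -0.007  0.014 -0.004] sd [0.555 0.506 0.49  0.019 0.026 0.025]
```

Emit:
carry_out --targets '[[[0.01,0,0],[0,0,0],-1],[[0.01,0,0],[0,0,0],-1],[[0.01,0,0],[0,0,0],-1],[[0.01,0,0],[0,0,0],-1],[[0.01,0,0],[0,0,0],-1],[[0.01,0,0],[0,0,0],-1],[[0.01,0,0],[0,0,0],-1],[[0,0,0],[0,0,0],-1]]'

```text
time_s: 9.25
tcp_pos: [0.5175, 0.0391, 0.0194]
orientation: [3.128, -0.007, 1.564]
ft_force: [0.2, -0.5, 0.4]
grip_width: 0.0
```

```bash
python3 ft.py
```

```text
tcp [0.5176 0.0391 0.0194] [ 3.128  -0.0067  1.5637] j7 0.244 w -0.0001 t 9.7
F [ 0.053 -0.03   0.187 -0.078  0.008  0.003] sd [0.463 0.357 0.543 0.027 0.032 0.025]
```

Emit:
carry_out --targets '[[[0.01,0,0],[0,0,0],-1],[[0.01,0,0],[0,0,0],-1],[[0.01,0,0],[0,0,0],-1],[[0.01,0,0],[0,0,0],-1],[[0,0,0],[0,0,0],-1],[[0,0,0],[0,0,0],-1],[[0,0,0],[0,0,0],-1],[[0,0,0],[0,0,0],-1]]'

```text
time_s: 10.55
tcp_pos: [0.5175, 0.0435, 0.0194]
orientation: [3.128, -0.006, 1.563]
ft_force: [-0.9, -1.5, -0.5]
grip_width: -0.0002
```

```bash
python3 ft.py 6; python3 look.py w4 | grep -E '^(fork|pedes)'; python3 -c "
import cv2,numpy as np
a=cv2.imread('pics/w3.png')[40:330,120:440];b=cv2.imread('pics/w4.png')[40:330,120:440]
cv2.imwrite('pics/w34.png',cv2.resize(np.hstack([a,b]),None,fx=1.25,fy=1.25))"
```

```text
tcp [0.5175 0.0435 0.0194] [ 3.128  -0.0057  1.563 ] j7 0.234 w -0.0 t 10.8
F [ 0.079 -1.476 -0.094 -0.293  0.025  0.009] sd [0.648 0.49  0.408 0.014 0.038 0.02 ]
fork wrist []
fork scene [([0.541, 0.586], 0.72, [0.5169, 0.1448])]
fork top [([0.387, 0.531], 0.6, [0.5172, 0.142])]
pedestal wrist [([0.495, 0.099], 0.67, [0.5172, 0.1554])]
pedestal scene [([0.547, 0.597], 0.72, [0.5198, 0.1519]), ([0.488, 0.536], 0.31, [0.5136, 0.0956])]
pedestal top [([0.374, 0.519], 0.61, [0.5252, 0.1537])]
fork_heel wrist [([0.5, 0.597], 0.67, [0.5176, 0.0565])]
fork_heel scene [([0.441, 0.503], 0.88, [0.5207, 0.0577])]
fork_heel top []
```

View pics/w34.png

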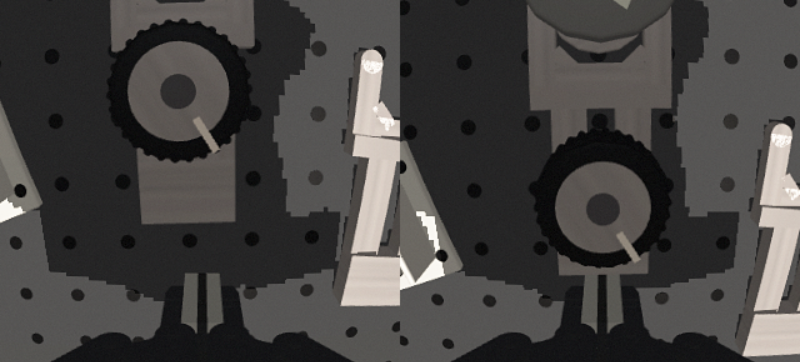

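The fingers are in contact and the force matches the fork sliding (1.5 N, Mx -0.29). About 7 mm remains to the post. I'll push on slowly.

Emit:
carry_out --targets '[[[0.008,0,0],[0,0,0],-1],[[0.008,0,0],[0,0,0],-1],[[0.008,0,0],[0,0,0],-1],[[0.006,0,0],[0,0,0],-1],[[0,0,0],[0,0,0],-1],[[0,0,0],[0,0,0],-1],[[0,0,0],[0,0,0],-1],[[0,0,0],[0,0,0],-1]]'

```text
time_s: 12.55
tcp_pos: [0.5176, 0.0474, 0.0194]
orientation: [3.128, -0.006, 1.563]
ft_force: [-0.5, -1.8, 0.6]
grip_width: -0.0003
```

```bash
python3 ft.py 6; python3 look.py w5 | grep -E '^(fork|pedes)'
```

```text
tcp [0.5176 0.0473 0.0194] [ 3.1279 -0.0056  1.563 ] j7 0.227 w 0.0001 t 12.8
F [-0.492 -1.697 -0.119 -0.29   0.018 -0.004] sd [0.429 0.375 0.573 0.045 0.035 0.024]
fork wrist []
fork scene [([0.543, 0.591], 0.78, [0.5182, 0.1478])]
fork top [([0.378, 0.534], 0.65, [0.5149, 0.1498])]
pedestal wrist [([0.502, 0.131], 0.69, [0.5188, 0.1529])]
pedestal scene [([0.55, 0.598], 0.75, [0.5192, 0.1538])]
pedestal top [([0.377, 0.53], 0.9, [0.5182, 0.1508])]
fork_heel wrist []
fork_heel scene [([0.443, 0.501], 0.92, [0.5188, 0.0577])]
fork_heel top []
```

Emit:
carry_out --targets '[[[0.005,0,0],[0,0,0],-1],[[0.005,0,0],[0,0,0],-1],[[0.004,0,0],[0,0,0],-1],[[0,0,0],[0,0,0],-1],[[0,0,0],[0,0,0],-1],[[0,0,0],[0,0,0],-1],[[0,0,0],[0,0,0],-1],[[0,0,0],[0,0,0],-1]]'

```text
time_s: 14.55
tcp_pos: [0.5176, 0.0492, 0.0194]
orientation: [3.128, -0.006, 1.563]
ft_force: [-0.5, -1.9, 0.3]
grip_width: 0.0002
```

```bash
python3 ft.py 5
```

```text
tcp [0.5176 0.0492 0.0194] [ 3.128  -0.0055  1.5632] j7 0.224 w 0.0002 t 14.75
F [ 0.227 -1.721 -0.4   -0.32   0.038 -0.012] sd [0.381 0.323 0.626 0.024 0.047 0.013]
```

Emit:
carry_out --targets '[[[0.004,0,0],[0,0,0],-1],[[0.003,0,0],[0,0,0],-1],[[0,0,0],[0,0,0],-1],[[0,0,0],[0,0,0],-1],[[0,0,0],[0,0,0],-1],[[0,0,0],[0,0,0],-1],[[0,0,0],[0,0,0],-1],[[0,0,0],[0,0,0],-1]]'

```text
time_s: 15.6
tcp_pos: [0.5176, 0.0501, 0.0194]
orientation: [3.128, -0.005, 1.563]
ft_force: [0.2, -0.7, 0.3]
grip_width: 0.0004
```

```bash
python3 ft.py 4
```

```text
tcp [0.5176 0.0501 0.0194] [ 3.128  -0.0055  1.5631] j7 0.222 w -0.0001 t 15.75
F [-0.375 -1.574 -0.025 -0.338  0.006  0.012] sd [0.422 0.748 0.469 0.019 0.039 0.013]
```

Emit:
carry_out --targets '[[[0.004,0,0],[0,0,0],-1],[[0.002,0,0],[0,0,0],-1],[[0,0,0],[0,0,0],-1],[[0,0,0],[0,0,0],-1],[[0,0,0],[0,0,0],-1],[[0,0,0],[0,0,0],-1],[[0,0,0],[0,0,0],-1],[[0,0,0],[0,0,0],-1]]'

```text
time_s: 16.6
tcp_pos: [0.5176, 0.0508, 0.0194]
orientation: [3.128, -0.005, 1.563]
ft_force: [-0.9, -0.5, -0.1]
grip_width: -0.0002
```

```bash
python3 ft.py 4;python3 look.py w6 | grep -E '^(fork|pedes)'
```

```text
tcp [0.5176 0.0508 0.0194] [ 3.128  -0.0054  1.5631] j7 0.22 w 0.0001 t 16.75
F [-0.277 -1.502 -0.07  -0.346  0.034 -0.011] sd [0.502 0.57  0.109 0.034 0.015 0.014]
fork wrist [([0.506, 0.513], 0.28, [0.5193, 0.0801])]
fork scene [([0.546, 0.595], 0.67, [0.5193, 0.1509])]
fork top [([0.379, 0.535], 0.73, [0.5147, 0.149]), ([0.334, 0.396], 0.49, [0.6075, 0.1895])]
pedestal wrist [([0.497, 0.138], 0.61, [0.5175, 0.1549])]
pedestal scene [([0.551, 0.599], 0.6, [0.5189, 0.1551])]
pedestal top [([0.378, 0.526], 0.63, [0.5209, 0.15])]
fork_heel wrist [([0.495, 0.147], 0.41, [0.5172, 0.1524])]
fork_heel scene [([0.446, 0.509], 0.81, [0.5213, 0.0629])]
fork_heel top []
```

Emit:
carry_out --targets '[[[0.004,0,0],[0,0,0],-1],[[0.003,0,0],[0,0,0],-1],[[0,0,0],[0,0,0],-1],[[0,0,0],[0,0,0],-1],[[0,0,0],[0,0,0],-1],[[0,0,0],[0,0,0],-1],[[0,0,0],[0,0,0],-1],[[0,0,0],[0,0,0],-1]]'

```text
time_s: 18.5
tcp_pos: [0.5175, 0.0518, 0.0194]
orientation: [3.128, -0.005, 1.563]
ft_force: [0.4, -1.3, -0.2]
grip_width: -0.0001
```

```bash
python3 ft.py 4
```

```text
tcp [0.5176 0.0517 0.0194] [ 3.128  -0.0054  1.5632] j7 0.219 w 0.0001 t 18.65
F [-0.16  -0.996 -0.036 -0.334  0.021 -0.007] sd [0.545 0.233 0.759 0.026 0.027 0.009]
```

Emit:
carry_out --targets '[[[0.004,0,0],[0,0,0],-1],[[0.002,0,0],[0,0,0],-1],[[0,0,0],[0,0,0],-1],[[0,0,0],[0,0,0],-1],[[0,0,0],[0,0,0],-1],[[0,0,0],[0,0,0],-1],[[0,0,0],[0,0,0],-1],[[0,0,0],[0,0,0],-1]]'

```text
time_s: 19.5
tcp_pos: [0.5176, 0.0525, 0.0194]
orientation: [3.128, -0.005, 1.563]
ft_force: [0.2, -1.5, 0.1]
grip_width: -0.0
```

```bash
python3 ft.py 4
```

```text
tcp [0.5176 0.0525 0.0194] [ 3.128  -0.0054  1.5632] j7 0.217 w 0.0002 t 19.65
F [-0.185 -1.517 -0.068 -0.335  0.027  0.019] sd [0.592 0.096 0.21  0.018 0.031 0.023]
```

Emit:
carry_out --targets '[[[0.004,0,0],[0,0,0],-1],[[0.002,0,0],[0,0,0],-1],[[0,0,0],[0,0,0],-1],[[0,0,0],[0,0,0],-1],[[0,0,0],[0,0,0],-1],[[0,0,0],[0,0,0],-1],[[0,0,0],[0,0,0],-1],[[0,0,0],[0,0,0],-1]]'

```text
time_s: 20.5
tcp_pos: [0.5176, 0.0529, 0.0194]
orientation: [3.128, -0.005, 1.563]
ft_force: [0.1, -3.1, -0.2]
grip_width: -0.0007
```

```bash
python3 ft.py 4;python3 look.py w7 | grep -E '^(fork|pedes)'; python3 -c "
import cv2
a=cv2.imread('pics/w7.png')[10:250,120:440]
cv2.imwrite('pics/w7b.png',cv2.resize(a,(800,600),interpolation=cv2.INTER_CUBIC))"
```

```text
tcp [0.5176 0.0529 0.0194] [ 3.1279 -0.005   1.5628] j7 0.216 w -0.0 t 20.65
F [-0.068 -1.807  0.241 -0.438  0.05   0.022] sd [0.29  0.729 0.503 0.026 0.008 0.042]
fork wrist []
fork scene [([0.548, 0.6], 0.6, [0.5209, 0.1536])]
fork top [([0.373, 0.529], 0.61, [0.5184, 0.1544])]
pedestal wrist [([0.497, 0.152], 0.68, [0.5176, 0.1543])]
pedestal scene [([0.551, 0.597], 0.58, [0.5179, 0.1542])]
pedestal top [([0.336, 0.658], 0.74, [0.434, 0.1859]), ([0.372, 0.529], 0.68, [0.5186, 0.1549])]
fork_heel wrist []
fork_heel scene [([0.45, 0.505], 0.85, [0.5181, 0.0635]), ([0.652, 0.526], 0.32, [0.4384, 0.1873])]
fork_heel top []
```

View pics/w7b.png

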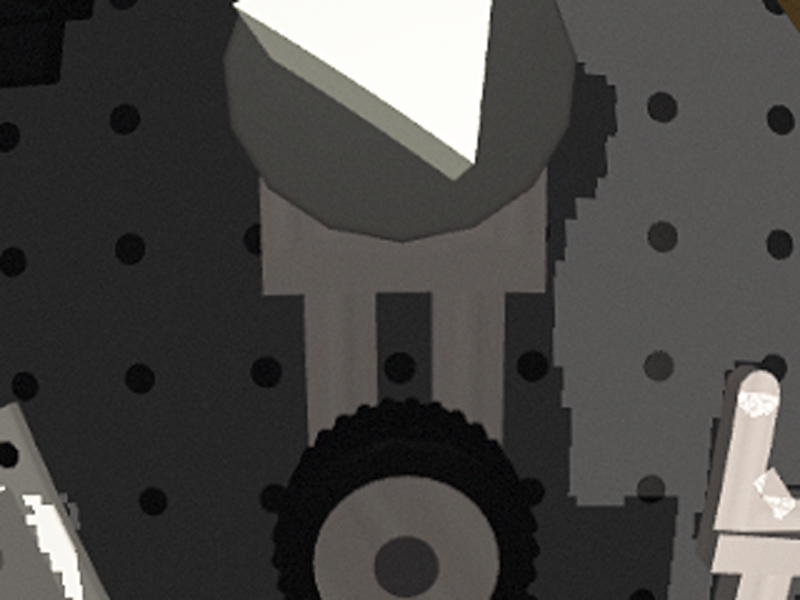

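The U is now hidden under the stage at (400,230), which fits being home. Force has risen and the last step was cut short, so contact with the post is likely. One small nudge will confirm it.

Emit:
carry_out --targets '[[[0.004,0,0],[0,0,0],-1],[[0,0,0],[0,0,0],-1],[[0,0,0],[0,0,0],-1],[[0,0,0],[0,0,0],-1],[[0,0,0],[0,0,0],-1],[[0,0,0],[0,0,0],-1],[[0,0,0],[0,0,0],-1],[[0,0,0],[0,0,0],-1]]'

```text
time_s: 22.4
tcp_pos: [0.5176, 0.0529, 0.0194]
orientation: [3.128, -0.005, 1.562]
ft_force: [-0.1, -2.4, 0.1]
grip_width: -0.0003
```

```bash
python3 ft.py 4
```

```text
tcp [0.5176 0.0529 0.0194] [ 3.128  -0.0045  1.5623] j7 0.215 w 0.0 t 22.55
F [-0.373 -2.217  0.198 -0.564  0.031 -0.032] sd [0.374 0.253 0.444 0.029 0.017 0.025]
```

Home: the tool no longer advances and the force is rising. I'll back off, and check the gripper's silhouette in the shut-finger picture before it goes near the prism.

Emit:
carry_out --targets '[[[-0.02,0,0],[0,0,0],-1],[[-0.06,0,0],[0,0,0],-1],[[-0.1,0,0],[0,0,0],-1],[[0,0,-0.3],[0,0,0],-1],[[0,0,-0.35],[0,0,0],-0.1],[[0,0,-0.35],[0,0,0],0.3],[[0,0,-0.1],[0,0,0],0.3],[[0,0,0],[0,0,0],0.3]]'

```text
time_s: 23.4
tcp_pos: [0.5148, 0.0252, 0.1553]
orientation: [3.131, -0.005, 1.56]
ft_force: [0.5, 0.2, -0.0]
grip_width: 0.0552
```

```bash
python3 look.py w8
python3 - <<'E'
from h import *
p=arm.camera_params('wrist');T=np.array(p['T_tool_cam'])
for nm,(u,v) in {'tip':(403,372),'outer':(362,390),'hump':(300,440),'hump2':(320,440),'elbow':(110,545),'lowelbow':(120,570)}.items():
    u*=.7;v*=.7
    dx,dy=(u-p['cx'])/p['fx'],(v-p['cy'])/p['fy'];r=np.hypot(dx,dy)
    d=T[:3,:3]@np.array([np.sin(r)*dx/r,np.sin(r)*dy/r,np.cos(r)])
    for X in(0,.011):
        print(nm,X,(T[:3,3]+d*(X-T[0,3])/d[0]).round(4))
E
```

```text
[0.5148 0.0252 0.1553] [ 3.1305 -0.0049  1.5598] [-0.591  0.364  0.578  1.977 -0.265  0.861  0.118] 23.4
fork wrist [([0.507, 0.123], 0.86, [0.5204, 0.1541])]
fork scene [([0.55, 0.592], 0.66, [0.5162, 0.1521])]
fork top []
pedestal wrist [([0.504, 0.124], 0.63, [0.5188, 0.1535])]
pedestal scene [([0.549, 0.6], 0.85, [0.5206, 0.1542])]
pedestal top [([0.373, 0.527], 0.66, [0.5201, 0.1545])]
knob_grip wrist [([0.503, 0.288], 0.93, [0.5175, 0.0953]), ([0.502, 0.124], 0.69, [0.5175, 0.1463])]
knob_grip scene [([0.488, 0.488], 0.64, [0.5177, 0.0971])]
knob_grip top [([0.443, 0.524], 0.91, [0.5186, 0.0926]), ([0.332, 0.396], 0.35, [0.5992, 0.1852])]
fork_heel wrist [([0.501, 0.356], 0.87, [0.5165, 0.0681])]
fork_heel scene [([0.454, 0.505], 0.66, [0.5158, 0.0661]), ([0.53, 0.434], 0.52, [0.439, 0.079])]
fork_heel top [([0.474, 0.533], 0.61, [0.5154, 0.0652])]
washer wrist [([0.504, 0.284], 0.91, [0.518, 0.0949])]
washer scene [([0.49, 0.536], 0.72, [0.5209, 0.1021])]
washer top [([0.439, 0.529], 0.78, [0.5174, 0.096])]
tip 0 [0.     0.0009 0.0154]
tip 0.011 [ 0.011   0.0009 -0.0053]
outer 0 [ 0.     -0.0137  0.0015]
outer 0.011 [ 0.011  -0.0119 -0.0174]
hump 0 [ 0.     -0.0303 -0.0297]
hump 0.011 [ 0.011  -0.0263 -0.0445]
hump2 0 [ 0.     -0.0242 -0.0293]
hump2 0.011 [ 0.011  -0.0209 -0.0441]
elbow 0 [ 0.     -0.0698 -0.0808]
elbow 0.011 [ 0.011  -0.0605 -0.0889]
lowelbow 0 [ 0.     -0.0634 -0.0875]
lowelbow 0.011 [ 0.011  -0.055  -0.0947]
```

Emit:
carry_out --targets '[[[0,0,0],[0,0,-0.27],0.1],[[0,0,0],[0,0,-0.27],0.1],[[0,0,0],[0,0,-0.27],0.1],[[0,0,0],[0,0,-0.27],0.1],[[0,0,0],[0,0,-0.27],0.1],[[0,0,0],[0,0,-0.2],0.1],[[0,0,0],[0,0,0],0.1],[[0,0,0],[0,0,0],0.1]]'

```text
time_s: 25.1
tcp_pos: [0.5139, 0.026, 0.1537]
orientation: [3.133, 0.004, 2.401]
ft_force: [-0.0, -0.2, 0.2]
grip_width: 0.0472
```

```bash
cat > rel.py <<'E'
from h import *
import sys
o=arm.get_obs();M=R.from_euler('xyz',o['orientation']).as_matrix()
g=np.array([float(a) for a in sys.argv[1:4]])
print('tool shift/0.12:',(M.T@(g-o['tcp_pos'])/.12).round(3),'tool z axis',M[:,2].round(4),'j',np.round(o['joint_pos'],2),'pos',np.round(o['tcp_pos'],4),np.round(o['orientation'],3))
E
python3 rel.py .518 .096 .155;python3 -c "
from h import *
print(np.round(arm.camera_params('wrist')['T_tool_cam'],3))"
```

```text
tool shift/0.12: [ 0.368  0.454 -0.008] tool z axis [ 0.0084  0.0037 -1.    ] j [-0.43  0.34  0.36  1.97 -0.16  0.85  0.85] pos [0.5139 0.026  0.1537] [3.133 0.004 2.401]
[[-0.    -0.946 -0.324  0.083]
 [ 1.     0.    -0.     0.001]
 [ 0.    -0.324  0.946 -0.142]
 [ 0.     0.     0.     1.   ]]
```

Emit:
carry_out --targets '[[[0.18,0.22,0],[0,0,0],0.1],[[0.18,0.22,0],[0,0,0],0.1],[[0,0,0],[0,0,0],0.1],[[0,0,0.2],[0,0,0],0.1],[[0,0,0],[0,0,0],0.1],[[0,0,0],[0,0,0],0.1],[[0,0,0],[0,0,0],0.1],[[0,0,0],[0,0,0],0.1]]'

```text
time_s: 25.9
tcp_pos: [0.5195, 0.0948, 0.1317]
orientation: [3.132, 0.006, 2.381]
ft_force: [0.3, -0.1, -0.6]
grip_width: 0.0469
```

```bash
python3 rel.py .518 .096 .043; python3 look.py w9 | grep knob; python3 -c "
import cv2;cv2.imwrite('pics/w9b.png',cv2.resize(cv2.imread('pics/w9.png')[100:400,80:480],(800,600)))"
```

```text
tool shift/0.12: [ 0.021 -0.008  0.739] tool z axis [ 0.0112  0.0029 -0.9999] j [-0.54  0.39  0.34  1.96 -0.18  0.81  0.71] pos [0.5195 0.0948 0.1317] [3.132 0.006 2.381]
knob_grip wrist [([0.499, 0.522], 0.62, [0.5183, 0.0958])]
knob_grip scene [([0.488, 0.481], 0.86, [0.5139, 0.0947]), ([0.547, 0.6], 0.75, [0.5493, 0.1685])]
knob_grip top []
```

View pics/w9b.png

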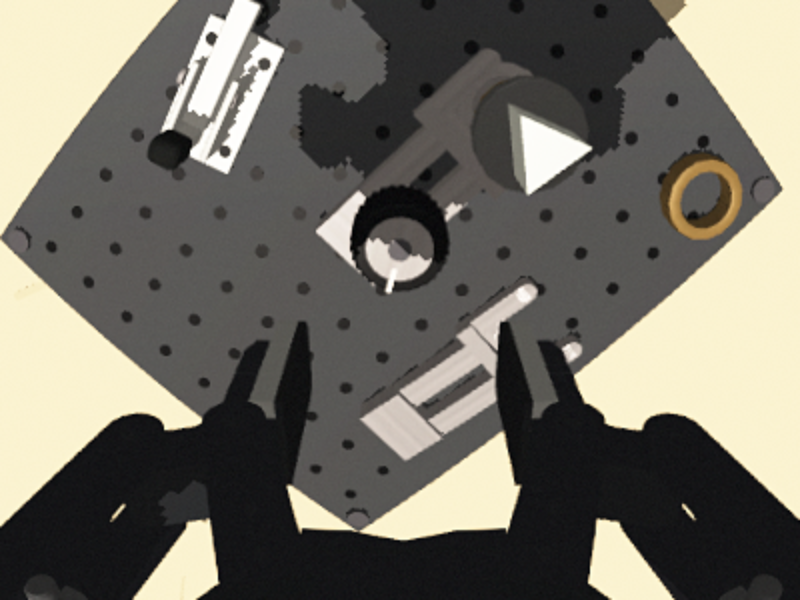

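The knob at (400,243) is centred between the open fingers and the jaws are clear of the pedestal at (530,135). I'll descend and grip.

Emit:
carry_out --targets '[[[0.02,-0.01,0.2],[0,0,0],0.1],[[0,0,0.25],[0,0,0],0.1],[[0,0,0.2],[0,0,0],0.1],[[0,0,0.06],[0,0,0],0.1],[[0,0,0],[0,0,0],0.1],[[0,0,0],[0,0,0],-0.25],[[0,0,0],[0,0,0],-1],[[0,0,0],[0,0,0],-1]]' --grip_force 50

```text
time_s: 27.6
tcp_pos: [0.5181, 0.0955, 0.0459]
orientation: [3.131, 0.007, 2.381]
ft_force: [3.9, 1.0, -20.9]
grip_width: 0.0312
```

```bash
python3 ft.py 5; python3 rel.py .518 .096 .043
```

```text
tcp [0.5182 0.0956 0.0457] [3.1314 0.0065 2.3813] j7 0.768 w 0.0311 t 27.8
F [ 1.7750e+00 -9.0500e-01 -1.3556e+01 -8.0000e-02 -3.4700e-01  8.0000e-03] sd [1.104 1.023 3.744 0.227 0.29  0.022]
tool shift/0.12: [0.003 0.001 0.023] tool z axis [ 0.0118  0.003  -0.9999] j [-0.5   0.52  0.29  2.03 -0.25  0.61  0.77] pos [0.5182 0.0956 0.0457] [3.131 0.006 2.381]
```

Emit:
carry_out --targets '[[[0,0,0.002],[0,0,0.15],-1],[[0,0,0.002],[0,0,0.2],-1],[[0,0,0.001],[0,0,0.2],-1],[[0,0,0.001],[0,0,0.2],-1],[[0,0,0.001],[0,0,0.2],-1],[[0,0,0.001],[0,0,0.2],-1],[[0,0,0],[0,0,0],-1],[[0,0,0],[0,0,0],-1]]'

```text
time_s: 28.65
tcp_pos: [0.5179, 0.0953, 0.0454]
orientation: [3.13, 0.0, 1.762]
ft_force: [0.4, -1.4, -10.4]
grip_width: 0.0315
```

```bash
python3 ft.py 6
```

```text
tcp [0.5179 0.0953 0.0454] [ 3.1300e+00 -5.0000e-04  1.7601e+00] j7 0.301 w 0.0316 t 28.9
F [  0.86   -1.756 -11.07   -0.431  -0.192   0.126] sd [0.246 0.479 0.581 0.032 0.051 0.017]
```

Emit:
carry_out --targets '[[[0,0,0.004],[0,0,0.15],-1],[[0,0,0.003],[0,0,0.15],-1],[[0,0,0.002],[0,0,0.15],-1],[[0,0,0],[0,0,0],-1],[[0,0,0],[0,0,0],-1],[[0,0,0],[0,0,0],-1],[[0,0,0],[0,0,0],-1],[[0,0,0],[0,0,0],-1]]'

```text
time_s: 29.75
tcp_pos: [0.5178, 0.0952, 0.0452]
orientation: [3.131, -0.005, 1.525]
ft_force: [0.7, -2.5, -10.4]
grip_width: 0.0315
```

```bash
python3 ft.py 4
```

```text
tcp [0.5178 0.0953 0.0452] [ 3.1307 -0.0048  1.5246] j7 0.127 w 0.0312 t 29.9
F [ 0.485 -1.807 -9.847 -0.473 -0.121  0.107] sd [0.28  0.414 0.573 0.025 0.021 0.02 ]
```

Emit:
carry_out --targets '[[[0,0,0.003],[0,0,0.15],-1],[[0,0,0.002],[0,0,0.15],-1],[[0,0,0.001],[0,0,0.1],-1],[[0,0,0],[0,0,0],-1],[[0,0,0],[0,0,0],-1],[[0,0,0],[0,0,0],-1],[[0,0,0],[0,0,0],-1],[[0,0,0],[0,0,0],-1]]'

```text
time_s: 30.75
tcp_pos: [0.5177, 0.0952, 0.0451]
orientation: [3.132, -0.008, 1.313]
ft_force: [0.0, -2.2, -9.2]
grip_width: 0.0309
```

```bash
python3 ft.py 4
```

```text
tcp [0.5177 0.0952 0.0451] [ 3.1322 -0.0075  1.3126] j7 -0.031 w 0.0312 t 30.9
F [-0.202 -1.965 -9.653 -0.557 -0.093  0.129] sd [0.271 0.353 0.405 0.041 0.014 0.039]
```

Emit:
carry_out --targets '[[[0,0,0.003],[0,0,0.15],-1],[[0,0,0.002],[0,0,0.15],-1],[[0,0,0.002],[0,0,0.15],-1],[[0,0,0],[0,0,0],-1],[[0,0,0],[0,0,0],-1],[[0,0,0],[0,0,0],-1],[[0,0,0],[0,0,0],-1],[[0,0,0],[0,0,0],-1]]'

```text
time_s: 31.75
tcp_pos: [0.5176, 0.0952, 0.0449]
orientation: [3.135, -0.01, 1.076]
ft_force: [0.5, -1.0, -8.8]
grip_width: 0.0314
```

```bash
python3 ft.py 4
```

```text
tcp [0.5176 0.0952 0.0449] [ 3.1347 -0.0103  1.0751] j7 -0.208 w 0.0316 t 31.9
F [-3.100e-02 -1.862e+00 -9.123e+00 -6.290e-01 -5.000e-03  1.060e-01] sd [0.493 0.532 0.617 0.019 0.026 0.014]
```

Emit:
carry_out --targets '[[[0,0,0.003],[0,0,0.15],-1],[[0,0,0.002],[0,0,0.15],-1],[[0,0,0.002],[0,0,0.1],-1],[[0,0,0],[0,0,0],-1],[[0,0,0],[0,0,0],-1],[[0,0,0],[0,0,0],-1],[[0,0,0],[0,0,0],-1],[[0,0,0],[0,0,0],-1]]'

```text
time_s: 32.75
tcp_pos: [0.5175, 0.0952, 0.0448]
orientation: [3.138, -0.012, 0.863]
ft_force: [-0.0, -1.6, -8.4]
grip_width: 0.0316
```

```bash
python3 ft.py 4
```

```text
tcp [0.5175 0.0952 0.0447] [ 3.1378 -0.0121  0.863 ] j7 -0.367 w 0.0311 t 32.9
F [-0.474 -1.862 -8.085 -0.692  0.109  0.095] sd [0.444 0.281 0.489 0.015 0.029 0.021]
```

Still free after 1.52 rad. Next I open, wind back and regrip.

Emit:
carry_out --targets '[[[0,0,0],[0,0,0],0.1],[[0,0,0],[0,0,0],0.1],[[0,0,0],[0,0,0],0.1],[[0,0,0],[0,0,-0.28],0.1],[[0,0,0],[0,0,-0.28],0.1],[[0,0,0],[0,0,-0.28],0.1],[[0,0,0],[0,0,-0.28],0.1],[[0,0,0],[0,0,-0.28],0.1]]'

```text
time_s: 33.75
tcp_pos: [0.5229, 0.0984, 0.0483]
orientation: [3.12, -0.01, 1.614]
ft_force: [0.5, 0.4, 0.5]
grip_width: 0.0471
```

Emit:
carry_out --targets '[[[0,0,0],[0,0,-0.28],0.1],[[0,0,0],[0,0,-0.28],0.1],[[0,0,0],[0,0,-0.28],0.1],[[0,0,0],[0,0,-0.28],0.1],[[0,0,0],[0,0,-0.28],0.1],[[0,0,0],[0,0,-0.05],0.1],[[0,0,0],[0,0,0],0.1],[[0,0,0],[0,0,0],0.1]]'

```text
time_s: 34.55
tcp_pos: [0.5245, 0.0992, 0.0508]
orientation: [3.114, 0.008, 2.386]
ft_force: [-1.7, 0.3, -0.4]
grip_width: 0.0466
```

```bash
python3 ft.py 3; python3 rel.py .518 .0957 .043
```

```text
tcp [0.5244 0.0993 0.0508] [3.1146 0.0077 2.3873] j7 0.781 w 0.047 t 34.65
F [-0.908 -0.303 -0.551 -0.162  0.191  0.006] sd [0.56  0.53  0.205 0.029 0.032 0.027]
tool shift/0.12: [ 0.019 -0.06   0.063] tool z axis [ 0.0241  0.0144 -0.9996] j [-0.49  0.51  0.28  2.02 -0.25  0.61  0.78] pos [0.5245 0.0993 0.0508] [3.115 0.008 2.388]
```

Emit:
carry_out --targets '[[[0.02,-0.06,0.02],[0.05,0.015,0],0.1],[[0,0,0.03],[0,0,0],0.1],[[0,0,0],[0,0,0],0.1],[[0,0,0],[0,0,0],0.1],[[0,0,0],[0,0,0],0.1],[[0,0,0],[0,0,0],0.1],[[0,0,0],[0,0,0],0.1],[[0,0,0],[0,0,0],0.1]]'

```text
time_s: 35.5
tcp_pos: [0.5182, 0.0961, 0.0441]
orientation: [-3.141, 0.0, 2.386]
ft_force: [1.1, -0.5, 0.1]
grip_width: 0.0466
```

```bash
python3 rel.py .518 .0957 .043
```

```text
tool shift/0.12: [-0.002 -0.004  0.009] tool z axis [-1.e-04 -4.e-04 -1.e+00] j [-0.5   0.53  0.29  2.02 -0.25  0.63  0.77] pos [0.5182 0.0961 0.0441] [-3.141  0.     2.386]
```

Well aligned, so I grip and read the torque baseline.

Emit:
carry_out --targets '[[[0,0,0],[0,0,0],-0.2],[[0,0,0],[0,0,0],-1],[[0,0,0],[0,0,0],-1],[[0,0,0],[0,0,0.1],-1],[[0,0,0.001],[0,0,0.15],-1],[[0,0,0.001],[0,0,0.1],-1],[[0,0,0],[0,0,0],-1],[[0,0,0],[0,0,0],-1]]'

```text
time_s: 36.3
tcp_pos: [0.5178, 0.0957, 0.0445]
orientation: [-3.141, 0.0, 2.199]
ft_force: [0.1, 0.2, 0.4]
grip_width: 0.0312
```

```bash
python3 ft.py 4
```

```text
tcp [0.5177 0.0957 0.0445] [-3.1411e+00 -1.0000e-04  2.1981e+00] j7 0.63 w 0.031 t 36.45
F [-0.083 -0.196  0.658 -0.058  0.043  0.134] sd [0.425 0.303 0.174 0.025 0.025 0.042]
```

Emit:
carry_out --targets '[[[0,0,0.002],[0,0,0.1],-1],[[0,0,0.001],[0,0,0.15],-1],[[0,0,0.001],[0,0,0.1],-1],[[0,0,0],[0,0,0],-1],[[0,0,0],[0,0,0],-1],[[0,0,0],[0,0,0],-1],[[0,0,0],[0,0,0],-1],[[0,0,0],[0,0,0],-1]]'

```text
time_s: 37.3
tcp_pos: [0.5177, 0.0956, 0.0444]
orientation: [-3.141, -0.001, 2.015]
ft_force: [-0.6, 0.7, 0.8]
grip_width: 0.0315
```

```bash
python3 ft.py 4
```

```text
tcp [0.5177 0.0956 0.0444] [-3.1413e+00 -7.0000e-04  2.0150e+00] j7 0.493 w 0.0314 t 37.45
F [-0.548  0.526  0.845 -0.026  0.087  0.1  ] sd [0.361 0.34  0.393 0.008 0.017 0.019]
```

Emit:
carry_out --targets '[[[0,0,0.002],[0,0,0.1],-1],[[0,0,0.001],[0,0,0.15],-1],[[0,0,0.001],[0,0,0.1],-1],[[0,0,0],[0,0,0],-1],[[0,0,0],[0,0,0],-1],[[0,0,0],[0,0,0],-1],[[0,0,0],[0,0,0],-1],[[0,0,0],[0,0,0],-1]]'

```text
time_s: 38.3
tcp_pos: [0.5177, 0.0956, 0.0442]
orientation: [-3.141, -0.001, 1.83]
ft_force: [-0.5, -0.9, 1.8]
grip_width: 0.0318
```

```bash
python3 ft.py 4
```

```text
tcp [0.5177 0.0956 0.0442] [-3.1414e+00 -1.0000e-03  1.8300e+00] j7 0.354 w 0.0315 t 38.45
F [-0.646 -0.318  1.294 -0.048  0.115  0.108] sd [0.599 0.591 0.401 0.024 0.047 0.022]
```

Emit:
carry_out --targets '[[[0,0,0.002],[0,0,0.1],-1],[[0,0,0.001],[0,0,0.15],-1],[[0,0,0.001],[0,0,0.1],-1],[[0,0,0],[0,0,0],-1],[[0,0,0],[0,0,0],-1],[[0,0,0],[0,0,0],-1],[[0,0,0],[0,0,0],-1],[[0,0,0],[0,0,0],-1]]'

```text
time_s: 39.3
tcp_pos: [0.5177, 0.0956, 0.0441]
orientation: [-3.141, -0.001, 1.645]
ft_force: [-1.2, -0.5, 1.5]
grip_width: 0.0313
```

```bash
python3 ft.py 4
```

```text
tcp [0.5177 0.0956 0.0441] [-3.1412e+00 -1.3000e-03  1.6449e+00] j7 0.215 w 0.0314 t 39.45
F [-0.955 -0.378  1.312 -0.098  0.08   0.118] sd [0.618 0.235 0.353 0.015 0.025 0.024]
```

Emit:
carry_out --targets '[[[0,0,0.002],[0,0,0.1],-1],[[0,0,0.001],[0,0,0.15],-1],[[0,0,0.001],[0,0,0.1],-1],[[0,0,0],[0,0,0],-1],[[0,0,0],[0,0,0],-1],[[0,0,0],[0,0,0],-1],[[0,0,0],[0,0,0],-1],[[0,0,0],[0,0,0],-1]]'

```text
time_s: 40.3
tcp_pos: [0.5176, 0.0956, 0.044]
orientation: [-3.141, -0.002, 1.46]
ft_force: [-1.0, -0.3, 2.1]
grip_width: 0.0316
```

```bash
python3 ft.py 4
```

```text
tcp [0.5177 0.0956 0.044 ] [-3.1409e+00 -1.6000e-03  1.4599e+00] j7 0.076 w 0.0314 t 40.45
F [-1.113 -0.269  1.909 -0.082  0.133  0.099] sd [0.274 0.366 0.115 0.023 0.017 0.019]
```

Emit:
carry_out --targets '[[[0,0,0.002],[0,0,0.1],-1],[[0,0,0.001],[0,0,0.1],-1],[[0,0,0.001],[0,0,0.1],-1],[[0,0,0],[0,0,0],-1],[[0,0,0],[0,0,0],-1],[[0,0,0],[0,0,0],-1],[[0,0,0],[0,0,0],-1],[[0,0,0],[0,0,0],-1]]'

```text
time_s: 41.3
tcp_pos: [0.5176, 0.0956, 0.0439]
orientation: [-3.14, -0.002, 1.302]
ft_force: [-1.5, 0.5, 2.2]
grip_width: 0.0315
```

```bash
python3 ft.py 4
```

```text
tcp [0.5176 0.0956 0.0439] [-3.1405e+00 -1.9000e-03  1.3020e+00] j7 -0.042 w 0.0315 t 41.45
F [-1.11   0.093  1.981 -0.096  0.164  0.138] sd [0.352 0.311 0.34  0.014 0.041 0.033]
```

Torque is perhaps just starting to rise at 2.6 rad. I'll regrip now so that all the tightening fits in one stroke.

Emit:
carry_out --targets '[[[0,0,0],[0,0,0],0.1],[[0,0,0],[0,0,0],0.1],[[0,0,0],[0,0,-0.28],0.1],[[0,0,0],[0,0,-0.28],0.1],[[0,0,0],[0,0,-0.28],0.1],[[0,0,0],[0,0,-0.28],0.1],[[0,0,0],[0,0,-0.28],0.1],[[0,0,0],[0,0,-0.28],0.1]]'

```text
time_s: 42.3
tcp_pos: [0.5183, 0.0961, 0.0433]
orientation: [3.14, -0.001, 2.202]
ft_force: [-0.0, 0.0, 0.6]
grip_width: 0.0467
```

```bash
python3 rel.py .5178 .0957 .0437
```

```text
tool shift/0.12: [-0.    -0.005 -0.003] tool z axis [ 7.0e-04  1.2e-03 -1.0e+00] j [-0.53  0.53  0.34  2.03 -0.29  0.63  0.63] pos [0.5183 0.0961 0.0433] [ 3.140e+00 -1.000e-03  2.202e+00]
```

Emit:
carry_out --targets '[[[0,-0.005,0],[0,0,0],0.1],[[0,0,0],[0,0,0],-0.2],[[0,0,0],[0,0,0],-1],[[0,0,0],[0,0,0],-1],[[0,0,0],[0,0,0.1],-1],[[0,0,0],[0,0,0],-1],[[0,0,0],[0,0,0],-1],[[0,0,0],[0,0,0],-1]]'

```text
time_s: 43.1
tcp_pos: [0.5179, 0.0954, 0.0437]
orientation: [3.14, -0.0, 2.135]
ft_force: [-0.3, -0.6, 2.8]
grip_width: 0.0315
```

```bash
python3 ft.py 4
```

```text
tcp [0.5179 0.0954 0.0437] [ 3.1402e+00 -6.0000e-04  2.1347e+00] j7 0.584 w 0.0318 t 43.25
F [-0.003 -0.349  2.011 -0.132  0.128  0.137] sd [0.19  0.411 0.507 0.028 0.004 0.036]
```

Emit:
carry_out --targets '[[[0,0,0.001],[0,0,0.1],-1],[[0,0,0],[0,0,0.08],-1],[[0,0,0],[0,0,0],-1],[[0,0,0],[0,0,0],-1],[[0,0,0],[0,0,0],-1],[[0,0,0],[0,0,0],-1],[[0,0,0],[0,0,0],-1],[[0,0,0],[0,0,0],-1]]'

```text
time_s: 44.1
tcp_pos: [0.5178, 0.0954, 0.0436]
orientation: [3.14, -0.001, 2.041]
ft_force: [0.1, -0.4, 1.8]
grip_width: 0.0313
```

```bash
python3 ft.py 4
```

```text
tcp [0.5178 0.0954 0.0436] [ 3.1402e+00 -1.1000e-03  2.0413e+00] j7 0.514 w 0.032 t 44.25
F [-0.234 -0.638  1.934 -0.112  0.081  0.144] sd [0.462 0.396 0.119 0.045 0.029 0.02 ]
```

Emit:
carry_out --targets '[[[0,0,0.001],[0,0,0.1],-1],[[0,0,0],[0,0,0.1],-1],[[0,0,0],[0,0,0],-1],[[0,0,0],[0,0,0],-1],[[0,0,0],[0,0,0],-1],[[0,0,0],[0,0,0],-1],[[0,0,0],[0,0,0],-1],[[0,0,0],[0,0,0],-1]]'

```text
time_s: 45.1
tcp_pos: [0.5178, 0.0954, 0.0436]
orientation: [3.14, -0.001, 1.938]
ft_force: [-0.6, -0.3, 1.0]
grip_width: 0.031
```

```bash
python3 ft.py 4
```

```text
tcp [0.5178 0.0953 0.0436] [ 3.1404e+00 -1.2000e-03  1.9377e+00] j7 0.436 w 0.0313 t 45.25
F [-0.507 -0.4    1.443 -0.139  0.099  0.133] sd [0.251 0.135 0.442 0.015 0.012 0.018]
```

Emit:
carry_out --targets '[[[0,0,0],[0,0,0.1],-1],[[0,0,0],[0,0,0.1],-1],[[0,0,0],[0,0,0],-1],[[0,0,0],[0,0,0],-1],[[0,0,0],[0,0,0],-1],[[0,0,0],[0,0,0],-1],[[0,0,0],[0,0,0],-1],[[0,0,0],[0,0,0],-1]]'

```text
time_s: 46.1
tcp_pos: [0.5177, 0.0953, 0.0435]
orientation: [3.141, -0.001, 1.835]
ft_force: [-0.1, -1.0, 1.9]
grip_width: 0.0314
```

```bash
python3 ft.py 4
```

```text
tcp [0.5178 0.0953 0.0435] [ 3.1406e+00 -1.3000e-03  1.8343e+00] j7 0.359 w 0.0314 t 46.25
F [-0.725 -0.594  1.241 -0.086  0.102  0.125] sd [0.445 0.816 0.484 0.02  0.034 0.027]
```

Run:
```python
from h import *
w=save('wrist','w10.png');s=save('scene','s10.png')
a=cv2.imread('pics/w10.png')[120:360,160:400];b=cv2.imread('pics/s10.png')[160:300,210:350]
cv2.imwrite('pics/c10.png',np.hstack([cv2.resize(a,(400,400)),cv2.resize(b,(400,400))]))
```

```text
(no output)
```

View pics/c10.png

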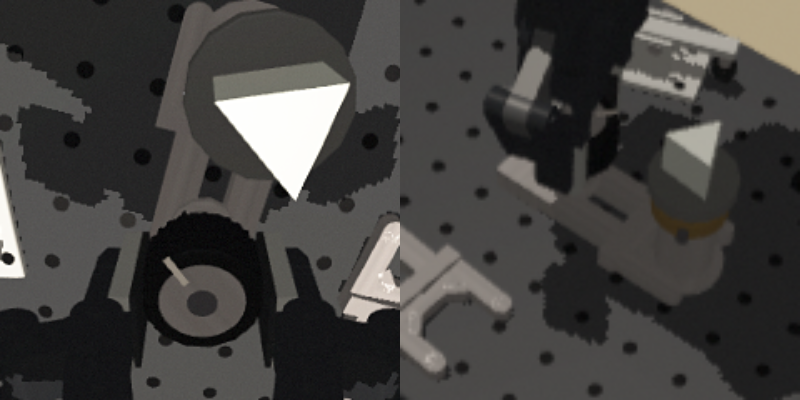

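The pointer at (170,262) shows the knob has really turned about 2.75 rad, so there is no gross slip in the grip. The washer should meet the fork about now. I continue in small steps.

Emit:
carry_out --targets '[[[0,0,0.001],[0,0,0.1],-1],[[0,0,0],[0,0,0.1],-1],[[0,0,0],[0,0,0],-1],[[0,0,0],[0,0,0],-1],[[0,0,0],[0,0,0],-1],[[0,0,0],[0,0,0],-1],[[0,0,0],[0,0,0],-1],[[0,0,0],[0,0,0],-1]]'

```text
time_s: 47.2
tcp_pos: [0.5177, 0.0953, 0.0435]
orientation: [3.141, -0.001, 1.731]
ft_force: [0.4, -0.9, 1.0]
grip_width: 0.0318
```

```bash
python3 ft.py 4
```

```text
tcp [0.5177 0.0953 0.0435] [ 3.1408e+00 -1.5000e-03  1.7308e+00] j7 0.281 w 0.0312 t 47.35
F [-0.226 -0.643  0.979 -0.118  0.063  0.157] sd [0.393 0.362 0.352 0.009 0.02  0.017]
```

Emit:
carry_out --targets '[[[0,0,0],[0,0,0.1],-1],[[0,0,0],[0,0,0.1],-1],[[0,0,0],[0,0,0],-1],[[0,0,0],[0,0,0],-1],[[0,0,0],[0,0,0],-1],[[0,0,0],[0,0,0],-1],[[0,0,0],[0,0,0],-1],[[0,0,0],[0,0,0],-1]]'

```text
time_s: 48.2
tcp_pos: [0.5177, 0.0953, 0.0434]
orientation: [3.141, -0.002, 1.627]
ft_force: [-0.3, -1.1, 1.3]
grip_width: 0.0318
```

```bash
python3 ft.py 4
```

```text
tcp [0.5176 0.0953 0.0434] [ 3.1410e+00 -1.5000e-03  1.6273e+00] j7 0.203 w 0.0317 t 48.35
F [-0.745 -0.453  1.001 -0.109  0.067  0.15 ] sd [0.425 0.532 0.375 0.011 0.054 0.021]
```

Emit:
carry_out --targets '[[[0,0,0],[0,0,0.1],-1],[[0,0,0],[0,0,0.1],-1],[[0,0,0],[0,0,0],-1],[[0,0,0],[0,0,0],-1],[[0,0,0],[0,0,0],-1],[[0,0,0],[0,0,0],-1],[[0,0,0],[0,0,0],-1],[[0,0,0],[0,0,0],-1]]'

```text
time_s: 49.2
tcp_pos: [0.5176, 0.0953, 0.0434]
orientation: [3.141, -0.002, 1.524]
ft_force: [1.0, -0.2, 0.6]
grip_width: 0.0318
```

```bash
python3 ft.py 4
```

```text
tcp [0.5176 0.0953 0.0434] [ 3.1412e+00 -1.5000e-03  1.5237e+00] j7 0.125 w 0.0315 t 49.35
F [-0.245 -0.342  0.946 -0.109  0.049  0.187] sd [0.731 0.267 0.231 0.023 0.021 0.015]
```

Emit:
carry_out --targets '[[[0,0,0],[0,0,0.1],-1],[[0,0,0],[0,0,0.05],-1],[[0,0,0],[0,0,0],-1],[[0,0,0],[0,0,0],-1],[[0,0,0],[0,0,0],-1],[[0,0,0],[0,0,0],-1],[[0,0,0],[0,0,0],-1],[[0,0,0],[0,0,0],-1]]'

```text
time_s: 50.2
tcp_pos: [0.5175, 0.0953, 0.0433]
orientation: [3.141, -0.001, 1.446]
ft_force: [-0.5, 0.2, 1.2]
grip_width: 0.0314
```

```bash
python3 ft.py 4
```

```text
tcp [0.5176 0.0953 0.0433] [ 3.1414e+00 -1.4000e-03  1.4458e+00] j7 0.067 w 0.0313 t 50.35
F [-0.113 -0.314  0.553 -0.137  0.023  0.184] sd [0.468 0.48  0.397 0.042 0.027 0.027]
```

Emit:
carry_out --targets '[[[0,0,0],[0,0,0.1],-1],[[0,0,0],[0,0,0.1],-1],[[0,0,0],[0,0,0],-1],[[0,0,0],[0,0,0],-1],[[0,0,0],[0,0,0],-1],[[0,0,0],[0,0,0],-1],[[0,0,0],[0,0,0],-1],[[0,0,0],[0,0,0],-1]]'

```text
time_s: 51.2
tcp_pos: [0.5175, 0.0953, 0.0433]
orientation: [-3.142, -0.001, 1.342]
ft_force: [-0.6, -0.4, -0.2]
grip_width: 0.0315
```

```bash
python3 ft.py 3
```

```text
tcp [0.5175 0.0953 0.0433] [-3.1416e+00 -1.4000e-03  1.3423e+00] j7 -0.011 w 0.0314 t 51.3
F [-0.27  -0.536  0.267 -0.153  0.03   0.177] sd [0.434 0.184 0.368 0.005 0.018 0.038]
```

Emit:
carry_out --targets '[[[0,0,0],[0,0,0.1],-1],[[0,0,0],[0,0,0.1],-1],[[0,0,0],[0,0,0],-1],[[0,0,0],[0,0,0],-1],[[0,0,0],[0,0,0],-1],[[0,0,0],[0,0,0],-1],[[0,0,0],[0,0,0],-1],[[0,0,0],[0,0,0],-1]]'

```text
time_s: 52.15
tcp_pos: [0.5175, 0.0953, 0.0432]
orientation: [-3.141, -0.001, 1.239]
ft_force: [-0.2, -0.7, 0.7]
grip_width: 0.0315
```

```bash
python3 ft.py 2
python3 - <<'E'
from h import *
w=save('wrist','w11.png')
a=cv2.imread('pics/w11.png')[120:360,160:400];b=cv2.imread('pics/w10.png')[120:360,160:400]
cv2.imwrite('pics/c11.png',np.hstack([cv2.resize(a,(400,400)),cv2.resize(b,(400,400))]))
E
```

```text
tcp [0.5175 0.0954 0.0432] [-3.1413e+00 -1.4000e-03  1.2391e+00] j7 -0.089 w 0.0315 t 52.2
F [-0.39  -0.743 -0.125 -0.12  -0.037  0.162] sd [0.193 0.036 0.825 0.065 0.021 0.009]
```

View pics/c11.png

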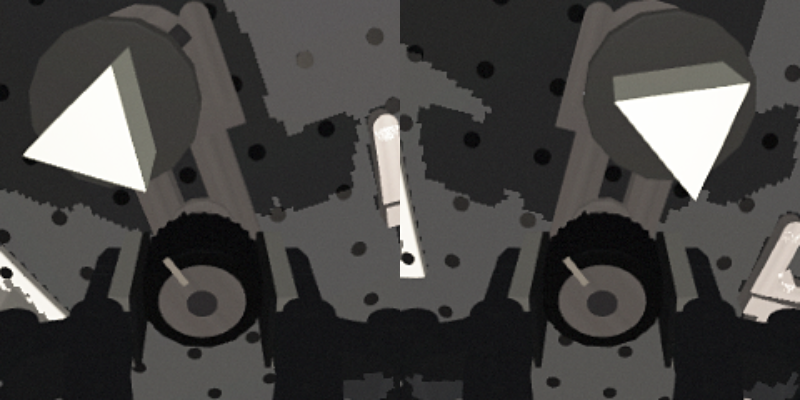

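The pointer at (175,272) has not moved relative to the fingers, so the grip isn't slipping. The tool is still sinking with the thread, so clamping is only beginning. I carry on.

Emit:
carry_out --targets '[[[0,0,0],[0,0,0.1],-1],[[0,0,0],[0,0,0.1],-1],[[0,0,0],[0,0,0.1],-1],[[0,0,0],[0,0,0],-1],[[0,0,0],[0,0,0],-1],[[0,0,0],[0,0,0],-1],[[0,0,0],[0,0,0],-1],[[0,0,0],[0,0,0],-1]]'

```text
time_s: 53.1
tcp_pos: [0.5174, 0.0954, 0.0431]
orientation: [-3.141, -0.001, 1.081]
ft_force: [0.4, 0.3, -1.0]
grip_width: 0.0313
```

```bash
python3 ft.py 3
```

```text
tcp [0.5174 0.0954 0.0431] [-3.1411e+00 -1.2000e-03  1.0810e+00] j7 -0.208 w 0.0314 t 53.2
F [ 0.675  0.291 -0.659 -0.153  0.004  0.21 ] sd [0.184 0.177 0.715 0.025 0.03  0.015]
```

Emit:
carry_out --targets '[[[0,0,0],[0,0,0.1],-1],[[0,0,0],[0,0,0.1],-1],[[0,0,0],[0,0,0],-1],[[0,0,0],[0,0,0],-1],[[0,0,0],[0,0,0],-1],[[0,0,0],[0,0,0],-1],[[0,0,0],[0,0,0],-1],[[0,0,0],[0,0,0],-1]]'

```text
time_s: 54.05
tcp_pos: [0.5173, 0.0954, 0.0431]
orientation: [-3.141, -0.001, 0.977]
ft_force: [-0.1, -0.5, -1.3]
grip_width: 0.0312
```

```bash
python3 ft.py 3
```

```text
tcp [0.5173 0.0954 0.0431] [-3.1407e+00 -1.4000e-03  9.7700e-01] j7 -0.285 w 0.0314 t 54.15
F [ 0.23  -0.704 -0.463 -0.154 -0.051  0.108] sd [0.319 0.307 0.681 0.017 0.024 0.048]
```

Emit:
carry_out --targets '[[[0,0,0],[0,0,0.1],-1],[[0,0,0],[0,0,0],-1],[[0,0,0],[0,0,0],-1],[[0,0,0],[0,0,0],-1],[[0,0,0],[0,0,0],-1],[[0,0,0],[0,0,0],-1],[[0,0,0],[0,0,0],-1],[[0,0,0],[0,0,0],-1]]'

```text
time_s: 55.0
tcp_pos: [0.5173, 0.0954, 0.0431]
orientation: [-3.141, -0.002, 0.927]
ft_force: [-0.5, -0.2, -0.3]
grip_width: 0.0316
```

```bash
python3 ft.py 3
```

```text
Traceback (most recent call last):
  File "ft.py", line 6, in <module>
    o=arm.get_obs();F.append(np.r_[o['ft_force'],o['ft_torque']]);arm.snapshot('wrist')
                                                                  ~~~~~~~~~~~~^^^^^^^^^
ValueError: 200 camera calls are used up
```

```bash
cat > t.py <<'E'
from cell import arm
import numpy as np
o=arm.get_obs();print(o['time_s'],np.round(o['ft_torque'],3),np.round(o['tcp_pos'],5),np.round(o['orientation'][2],4),'eff7',np.round(o['joint_efforts'],3)[4:])
E
python3 t.py
```

```text
55.1 [-0.132 -0.023 -0.047] [0.51732 0.09539 0.04313] 0.9266 eff7 [-0.044  0.068  0.052]
```

Torque fell below zero, which is the first click. I regrip with more angular room; on release the knob settles in its first notch.

Emit:
carry_out --targets '[[[0,0,0],[0,0,0],0.1],[[0,0,0],[0,0,0],0.1],[[0,0,0],[0,0,-0.25],0.1],[[0,0,0],[0,0,-0.25],0.1],[[0,0,0],[0,0,-0.25],0.1],[[0,0,0],[0,0,-0.25],0.1],[[0,0,0],[0,0,0],0.1],[[0,0,0],[0,0,0],0.1]]'

```text
time_s: 55.9
tcp_pos: [0.5178, 0.096, 0.0435]
orientation: [3.141, -0.002, 1.467]
ft_force: [-0.5, -0.8, 0.3]
grip_width: 0.047
```

```bash
python3 t.py; python3 rel.py .5177 .0955 .0431
```

```text
55.9 [-0.006  0.032  0.01 ] [0.51781 0.09598 0.04348] 1.4669 eff7 [ 0.122 -0.035  0.295]
tool shift/0.12: [-0.004 -0.001  0.003] tool z axis [ 0.001   0.0024 -1.    ] j [-0.68  0.57  0.55  2.04 -0.48  0.66  0.08] pos [0.5178 0.096  0.0435] [ 3.141e+00 -2.000e-03  1.467e+00]
```

Emit:
carry_out --targets '[[[0,0,0],[0,0,0],-0.2],[[0,0,0],[0,0,0],-1],[[0,0,0],[0,0,0],-1],[[0,0,0],[0,0,0],-1],[[0,0,0],[0,0,0.1],-1],[[0,0,0],[0,0,0.1],-1],[[0,0,0],[0,0,0],-1],[[0,0,0],[0,0,0],-1]]'

```text
time_s: 56.7
tcp_pos: [0.5177, 0.096, 0.0438]
orientation: [3.141, -0.002, 1.348]
ft_force: [-0.4, -0.7, 2.1]
grip_width: 0.0312
```

```bash
python3 t.py
```

```text
56.7 [-0.09   0.159  0.099] [0.51766 0.09599 0.04376] 1.3482 eff7 [-0.223 -0.185 -0.182]
```

Emit:
carry_out --targets '[[[0,0,0],[0,0,0.1],-1],[[0,0,0],[0,0,0.05],-1],[[0,0,0],[0,0,0],-1],[[0,0,0],[0,0,0],-1],[[0,0,0],[0,0,0],-1],[[0,0,0],[0,0,0],-1],[[0,0,0],[0,0,0],-1],[[0,0,0],[0,0,0],-1]]'

```text
time_s: 57.5
tcp_pos: [0.5177, 0.096, 0.0438]
orientation: [3.141, -0.001, 1.274]
ft_force: [-0.8, -0.1, 1.5]
grip_width: 0.0316
```

```bash
python3 t.py
```

```text
57.5 [-0.115  0.135  0.244] [0.51767 0.09597 0.04377] 1.2742 eff7 [-0.268 -0.127 -0.206]
```

Emit:
carry_out --targets '[[[0,0,0],[0,0,0.1],-1],[[0,0,0],[0,0,0.06],-1],[[0,0,0],[0,0,0],-1],[[0,0,0],[0,0,0],-1],[[0,0,0],[0,0,0],-1],[[0,0,0],[0,0,0],-1],[[0,0,0],[0,0,0],-1],[[0,0,0],[0,0,0],-1]]'

```text
time_s: 58.3
tcp_pos: [0.5177, 0.096, 0.0437]
orientation: [3.141, -0.002, 1.19]
ft_force: [-0.9, -0.2, 2.1]
grip_width: 0.0316
```

```bash
python3 t.py
```

```text
58.3 [-0.063  0.069  0.134] [0.51769 0.096   0.04375] 1.1903 eff7 [-0.202 -0.103 -0.138]
```

Emit:
carry_out --targets '[[[0,0,0],[0,0,0.1],-1],[[0,0,0],[0,0,0.06],-1],[[0,0,0],[0,0,0],-1],[[0,0,0],[0,0,0],-1],[[0,0,0],[0,0,0],-1],[[0,0,0],[0,0,0],-1],[[0,0,0],[0,0,0],-1],[[0,0,0],[0,0,0],-1]]'

```text
time_s: 59.1
tcp_pos: [0.5177, 0.0959, 0.0438]
orientation: [-3.142, -0.002, 1.106]
ft_force: [-0.5, 0.3, 1.5]
grip_width: 0.0314
```

```bash
python3 t.py
```

```text
59.1 [-0.035  0.122 -0.057] [0.51769 0.09593 0.04376] 1.1055 eff7 [-0.027 -0.097  0.049]
```

That is another click. One more makes two or three in total, depending on whether the first one held when I let go; both are acceptable.

Emit:
carry_out --targets '[[[0,0,0],[0,0,0.1],-1],[[0,0,0],[0,0,0.1],-1],[[0,0,0],[0,0,0.06],-1],[[0,0,0],[0,0,0],-1],[[0,0,0],[0,0,0],-1],[[0,0,0],[0,0,0],-1],[[0,0,0],[0,0,0],-1],[[0,0,0],[0,0,0],-1]]'

```text
time_s: 59.9
tcp_pos: [0.5177, 0.096, 0.0438]
orientation: [-3.141, -0.002, 0.969]
ft_force: [-0.8, -0.1, 2.1]
grip_width: 0.0317
```

```bash
python3 t.py
```

```text
59.9 [-0.075  0.032  0.149] [0.51771 0.09598 0.04377] 0.9694 eff7 [-0.233 -0.05  -0.165]
```

Emit:
carry_out --targets '[[[0,0,0],[0,0,0.1],-1],[[0,0,0],[0,0,0.08],-1],[[0,0,0],[0,0,0],-1],[[0,0,0],[0,0,0],-1],[[0,0,0],[0,0,0],-1],[[0,0,0],[0,0,0],-1],[[0,0,0],[0,0,0],-1],[[0,0,0],[0,0,0],-1]]'

```text
time_s: 60.7
tcp_pos: [0.5177, 0.0959, 0.0438]
orientation: [-3.141, -0.002, 0.877]
ft_force: [0.3, -1.5, 1.4]
grip_width: 0.0317
```

```bash
python3 t.py
```

```text
60.7 [-0.105  0.058  0.151] [0.51772 0.09593 0.04378] 0.8768 eff7 [-0.225 -0.034 -0.153]
```

Emit:
carry_out --targets '[[[0,0,0],[0,0,0.1],-1],[[0,0,0],[0,0,0.08],-1],[[0,0,0],[0,0,0],-1],[[0,0,0],[0,0,0],-1],[[0,0,0],[0,0,0],-1],[[0,0,0],[0,0,0],-1],[[0,0,0],[0,0,0],-1],[[0,0,0],[0,0,0],-1]]'

```text
time_s: 61.5
tcp_pos: [0.5177, 0.0959, 0.0438]
orientation: [-3.141, -0.002, 0.782]
ft_force: [-0.5, 0.2, 1.6]
grip_width: 0.0315
```

```bash
python3 t.py
```

```text
61.5 [-0.048  0.034 -0.008] [0.51775 0.0959  0.04377] 0.7824 eff7 [-0.042 -0.033  0.048]
```

The third drop is confirmed. I advance 0.06 rad to be clearly past it, then let go.

Emit:
carry_out --targets '[[[0,0,0],[0,0,0.1],-1],[[0,0,0],[0,0,0.03],-1],[[0,0,0],[0,0,0],-1],[[0,0,0],[0,0,0],-1],[[0,0,0],[0,0,0],0.1],[[0,0,0],[0,0,0],0.1],[[0,0,0],[0,0,0],0.1],[[0,0,0],[0,0,0],0.1]]'

```text
time_s: 62.3
tcp_pos: [0.5176, 0.0962, 0.0436]
orientation: [-3.14, -0.002, 0.717]
ft_force: [-0.0, -0.5, -0.0]
grip_width: 0.0469
```

Emit:
carry_out --targets '[[[0,0,-0.05],[0,0,0],0.1],[[0,0,-0.15],[0,0,0],0.1],[[0,0,-0.3],[0,0,0],0.1],[[0,0,-0.3],[0,0,0],0.1],[[0,0,-0.3],[0,0,0],0.1],[[0,0,-0.1],[0,0,0],0.1],[[0,0,0],[0,0,0],0.1],[[0,0,0],[0,0,0],0.1]]'

```text
time_s: 63.1
tcp_pos: [0.5165, 0.0949, 0.1937]
orientation: [-3.139, 0.0, 0.715]
ft_force: [-0.3, 0.3, -0.7]
grip_width: 0.0468
```

```bash
python3 t.py; python3 -c "
from cell import arm
print(arm.finish_job())"
```

```text
63.1 [-0.04   0.018 -0.032] [0.5165  0.09488 0.19366] 0.7153 eff7 [ 0.113  0.102 -0.074]
the job is handed in; nothing more can be done
None
```

The fork is home and the knob is tightened until its clutch slipped. I handed the job in at about 63 s; it reported no verdict.

- **Fork:** I pushed the heel gently in small steps. Sliding took about 1.5 N. At the end a further nudge raised the force to about 2.2 N with no movement, so the U was against the post. That is below the 3 to 5 N that would slide the pedestal.
- **Knob:** I turned it clockwise with three regrips. The torque climbed to 0.21 to 0.24 N m and dropped to about or just below zero three times. The third drop only reached -0.01, so I turned 0.06 rad further to be past it. Then I let go and lifted clear, and the force reading was back to about zero.

**Not fully checked:**
- **Click count:** I regripped just after the first drop, so that click may have sprung back. The total is therefore two or three clicks; both are allowed.
- **No final look:** the 200 camera calls ran out before the first click. I have no picture of the end state, and I could not measure the washer's force or the pedestal's final position. In the last picture before that (52 s) nothing looked disturbed.
- **Turn before tightening:** the knob turned about 3.4 rad before the torque clearly rose, more than the 2.7 rad stated. The pointer on the knob showed it was not slipping in the grip.

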